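# Nudge the titanium flange onto its locating pins

## Robot

A 6-joint arm with a two-finger parallel gripper is mounted at the origin on the work surface. World frame = base frame: x ahead of the robot, y to its left, z up, the work surface at z = 0. Lengths are in m, angles in rad, forces in N, time in s.
With the tool pointing down it reaches from about 0.375 to 0.9 m from the base axis. Payload 3.1 kg.
Tool frame: the origin (TCP) lies at the very end of the fingers, on their centre line; the grasp point (between the pads) lies 19 mm behind it; z points along the fingers, y is the line along which they close (so a half turn about z gives the same grasp; the last joint's range is limited). The gripper opens to 87 mm and grips with 3 to 60 N. Pads are 19 mm wide; open, the fingers measure 117 mm over their backs; the gripper's body (75 mm by 190 mm) begins 51 mm behind the grasp point.
Start: joints at [1.169, 0.527, 1.433, -0, 1.181, -0.178], TCP at [0.139, 0.609, 0.223] pointing down, gripper open.
Joint ranges: [-3.08, 3.08], [-0.75, 2.2], [0.22, 2.44], [-1.43, 4.57], [0, 2.65], [-2.85, 2.85]. Speed limits (rad/s): [2.79, 2.79, 3.14, 3.14, 3.14, 3.14].

## Interface

Orientations are given as [roll, pitch, yaw] about the fixed x, y, z axes, in that order (R = Rz(yaw) Ry(pitch) Rx(roll)).
In Python, from plant import robot, optics gives the robot as it stands. The module is installed in compiled form; this text tells all that it offers.
- The arm moves only by the tool arm_command, never from a script. Its argument "targets" is a list of rows, each a list of 6 numbers: the shift along the world's x, y, z scaled (see below), then the turn, a rotation vector about the world's x, y, z scaled (see below). A call has 1 to 8 rows; each row is the pose to reach, as a shift and turn from the pose commanded when the call began; what a row does not reach only later rows make up. The controller multiplies each number of a shift by 0.12 m and each number of a turn by 2 rad. A row lasts 1/8 s, in which the tool goes at most 62.5 mm and 10.7 degrees, less where a joint would pass 70% of its speed; a pose out of reach is approached as far as the arm can. A call with a number of a shift or a turn outside -1 to 1 is refused whole. A call with a gripper value outside its range is refused whole. "jaw" is the closure, from 0 (fully open) to 1 (shut), set as the call begins (left out, the last holds). The fingers move at their own pace and stop on an object; "squeeze" is the grip in N (left out, the last holds). Time passes only in rows, so rows that repeat a pose let the fingers close. It gives the time, the measured TCP pose, the force, the opening and the grip force at its end, in the units of the state.
- robot.state(): the state, without advancing time (a new reading comes with each control period).
- optics.capture(name): name is "side" or "top" or "wrist"; returns a dict with "image" (420x560x3 uint8, red, green, blue), "K" (3x3 intrinsics, pixels), "view" (4x4, takes a point from world to camera coordinates); the wrist camera has in their place "tool_from_camera" (4x4, takes a point from camera to tool coordinates, whose origin is the TCP and whose axes are the flange's). Camera axes: x right, y down, z forward; pixel columns grow to the right and rows downward; lengths in m; the calibration is good to about 2 mm. The wrist camera is an equidistant fisheye: a pixel r from the principal point sees the ray r / f radians off the axis. A picture is of the moment at which its call begins: read the wrist's pose just before it. There is no depth.
- robot.sign_off(): hands the job in; it is judged then, once.
Trained networks look in a picture, given as the dict that the camera call returned (one of the last four; its "shot" number tells which), for a name from the list of things; names that differ only in an ending like _2 or _b are one class to them, and where a whole thing is asked for, a point or a joint stands for the part that bears it (a point fixed in the world has none). Each returns a list of dicts, best first, with "confidence" (0 to 1); they miss things now and then, are a little off and sometimes report something else, mostly with a low value. They report only what shows in the picture. A call takes as long as a camera call. They do not tell look-alikes from the thing itself.
- optics.regions_of(label, picture): "mask" (420x560 bool, what is visible of it).
- optics.tip_of(label, picture): "at" ([x, y, z] in m, in world coordinates, good to about 4 mm: a listed point, or the origin of a listed thing).
The state is a dict: "clock": time; "joint_pos": joint angles; "qvel": joint speeds; "joint_efforts": joint torques, N m; "tcp_pos": TCP position; "eef_rot": TCP orientation; "force": force on the tool from outside, world axes, zero at the start; "moment": the same for the moment, N m; "grip_width": finger opening in m; "finger_force": force on a finger pad.
Only numpy, scipy, OpenCV 4.12 (cv2) and the standard library are available. Lean on these libraries where they do the work, as an engineer would, in place of code of your own. Each camera call takes 0.05 s, during which the arm holds its last target. There are 200 camera calls.

## Task

The grey titanium flange is lying loose on the white loading ledge of the inspection nest. With your fingertips, gently push it along the ledge - the blue fence helps to keep it straight - until its two dowel holes drop over the nest's two locating pins and it lies flat on the rest pads, then take your hand away. Slide it only, never pinch it or lift it, and leave the gauges and other parts where they stand.

Things in the scene. Friction and masses are not known exactly. Their poses are not given: they have to be found in the camera images.
- nest: The inspection nest, fixed to the counter: black tooling plate 190 (x) x 335 (y) x 15 mm thick. Origin: on the counter, under the middle of the seat. Nest axes, used below in mm: x roughly away from the robot, y roughly to its left. The plate spans x -100..90, y -130..205.
- nest_seat (a point): Middle of the seat, 20 mm above the nest's origin, level with the tops of four steel rest pads (16 across, at nest x,y +-45, +-42). The flange's origin must end here, axes parallel. Round it a steel centre boss 46 across, 7 mm above the pads, which goes into the flange's bore.
- pin_near (a point): Tip of the locating pin nearer the robot: steel, 8 across with a tapered nose 3 across at the tip, 6.8 mm above the pads, at nest x,y (-50, 0). The nose draws a hole in when it is within about 3 mm.
- pin_far (a point): Tip of the other locating pin, alike, at nest x,y (50, 0).
- ledge_top (a point): Centre of the flat top of the white plastic loading ledge, 161 (x) x 142 (y) mm, nest x -95..66, y 57.5..200, z 27, slick (sliding the flange takes 1 to 4 N): level with the boss and the pin tips. Pushed towards nest -y, the flange slides off the ledge level across the boss and pin tips and drops 7 mm when home. Its top face is then 5 mm above the ledge.
- fence_face (a point): Middle of the top edge of the blue fence's face towards the robot: an upright bar at nest x 66, y -45..200, top at z 39 (12 mm above the ledge), along the far side of ledge and seat. A flange held flat against it and slid along has its holes 1 mm off the pins' line, near enough to drop on.
- flange: Grey titanium flange, loose, 0.5 to 0.75 kg: plate 130 (x) x 110 (y) x 12 mm; central bore 52 across; round it a hub 66 across up to 30 mm above the underside. Origin: centre of the underside. Starts on the ledge, axes within 0.12 rad of the nest's, 9 to 24 mm to the near side (nest -x) of its home line and 70 to 125 mm (nest +y) from home.
- hole_near (a point): Centre, at the underside, of the flange's dowel hole nearer the robot: 10 across, right through, at flange x,y (-50, 0).
- hole_far (a point): Centre, at the underside, of the other dowel hole, alike, at flange x,y (50, 0).
- gauge_block: Polished brass gauge block, 35 x 9 x 30 mm high, loose, stands on the nest's tooling plate beyond the seat (nest -y end). Origin: centre of the underside. Bystander.
- damper_ring: Black rubber damper ring, 60 across, 14 mm high, loose on the counter. Origin: centre of the underside. Bystander.
- ball_holder: White ceramic bearing ball holder with its ball, 54 across, 49 mm high, loose on the counter. Origin: centre of the underside. Bystander.
- plug_gauge: Plug gauge with aluminium handle and red and green collars, 98 mm long, 17 mm high, lying loose on the counter along its x axis. Origin: middle of the underside of the handle. Bystander.
- setting_master: Copper-coloured spool-shaped setting master, 38 across, 48 mm high, loose on the counter. Origin: centre of the underside. Bystander.
There are look-alikes about, which are no part of the job. Several things have the shape of the flange; the one meant has the colours described above.

How it is judged:
By the outcome, as a careful person would: the job done as asked, in the order asked, and still so for the second after the job is handed in, with the robot touching nothing.
It also fails if it takes over 53 s, if anything falls off the work surface, if the arm or the gripper's body presses on something with over 40 N, if the wrist force passes 120 N, or if a joint passes its speed limit or range.

## Working session

There is one attempt and no reset: what is moved stays moved. The work goes in short steps, Python scripts to look and compute and a tool call to move; the robot and the scene stay as the last step left them, time stands still between calls to the robot, and variables do not carry over. Pictures are saved under pics/ and viewed, at most 10 in all, crops included, and the job is handed in when it is done.

Besides the shell and the picture viewer there is one more tool, called after "Emit:" by a JSON object that holds its "method" and its "body". arm_command: Moves the arm, as the interface text tells. Shifts and turns lie within -1 to 1; 1 stands for 0.12 m of shift or 2 rad of turn. Its arguments: {"type":"object","properties":{"targets":{"type":"array"},"jaw":{"type":"number"},"squeeze":{"type":"number"}},"required":["targets"]}

```bash
mkdir -p pics
cat > h.py <<'E'
import numpy as np, cv2
from plant import robot, optics
def save(p,n,crop=None,s=1):
    im=p["image"][:,:,::-1]
    if crop: im=im[crop[1]:crop[3],crop[0]:crop[2]]
    cv2.imwrite(f"pics/{n}.png",cv2.resize(im,None,fx=s,fy=s,interpolation=cv2.INTER_CUBIC))
def proj(p,X):
    c=p["view"]@np.r_[X,1]; u=p["K"]@c[:3]; return (u[:2]/u[2]).round(1)
E
python3 - <<'E'
from h import *
s=robot.state();print(s["clock"],s["tcp_pos"],s["eef_rot"],s["force"])
P={c:optics.capture(c) for c in("top","side")}
cv2.imwrite("pics/a.png",cv2.resize(np.vstack([P["top"]["image"],P["side"]["image"]])[:,:,::-1],(400*1,600)))
save(P["top"],"top",s=1.4)
save(P["side"],"side",s=1.4)
for c in P:
  for l in("nest","nest_seat","pin_near","pin_far","ledge_top","fence_face","flange","hole_near","hole_far","gauge_block"):
    for d in optics.tip_of(l,P[c])[:4]: print(c,l,np.round(d["at"],4),round(d["confidence"],2),proj(P[c],d["at"]))
E
```

```text
0.0 [0.13839406 0.60875897 0.22158203] [-3.13953461e+00 -3.51186006e-04  2.91776689e+00] [ 0.4756618  -0.3512129  -0.01480516]
top nest [ 5.364e-01 -1.156e-01 -2.000e-04] 0.59 [340.2 212.3]
top nest_seat [ 0.5341 -0.1174  0.0225] 0.56 [342.  211.5]
top pin_near [ 0.4868 -0.1119  0.0247] 0.95 [339.2 228.8]
top ledge_top [0.5324 0.0157 0.0261] 0.96 [291.6 208. ]
top ledge_top [ 0.5853 -0.1148  0.0273] 0.57 [342.2 192.2]
top ledge_top [ 0.6059 -0.0399  0.0325] 0.48 [314.6 182.1]
top ledge_top [ 3.801e-01 -6.740e-02  2.000e-04] 0.41 [318.9 269.3]
top fence_face [ 0.6067 -0.0427  0.0346] 0.65 [315.7 181.7]
top flange [0.479  0.2432 0.0038] 0.92 [205.1 222.7]
top flange [ 0.5305 -0.0218  0.0287] 0.84 [305.8 209.5]
top flange [ 0.2505 -0.3851  0.0012] 0.79 [441.8 331.1]
top flange [ 0.5001  0.4523 -0.    ] 0.68 [129.6 209.4]
top hole_near [ 0.2898 -0.4097  0.0073] 0.95 [452.4 315.9]
top hole_near [5.246e-01 2.603e-01 1.000e-04] 0.93 [201.1 206. ]
top hole_near [ 0.4551  0.4659 -0.    ] 0.77 [121.9 225.3]
top hole_near [ 0.4768 -0.0211  0.025 ] 0.68 [304.1 229.9]
top hole_far [0.5487 0.439  
[... 627 characters left out ...]
 flange [ 0.2564 -0.3817  0.0013] 0.64 [387.  160.8]
side flange [ 0.2488  0.3047 -0.0026] 0.6 [344.4 308.7]
side flange [ 4.799e-01  2.381e-01 -2.000e-04] 0.56 [275.1 267.8]
side hole_near [ 0.4789 -0.022   0.0233] 0.96 [302.3 205.1]
side hole_near [0.2993 0.2985 0.0004] 0.92 [327.7 301.1]
side hole_near [ 0.2948 -0.4107  0.0012] 0.9 [378.5 154.1]
side hole_near [0.4493 0.4647 0.0035] 0.79 [256.3 334.3]
side hole_far [ 0.2014  0.3195 -0.0024] 0.94 [359.8 318. ]
side hole_far [ 0.5509  0.4392 -0.0006] 0.93 [225.4 315.9]
side hole_far [0.4335 0.2157 0.0046] 0.9 [292.2 265.4]
side hole_far [ 0.2104 -0.361  -0.0043] 0.79 [397.9 167.9]
side gauge_block [ 0.5528 -0.2231  0.0138] 0.4 [299.9 166.1]
```

View pics/top.png

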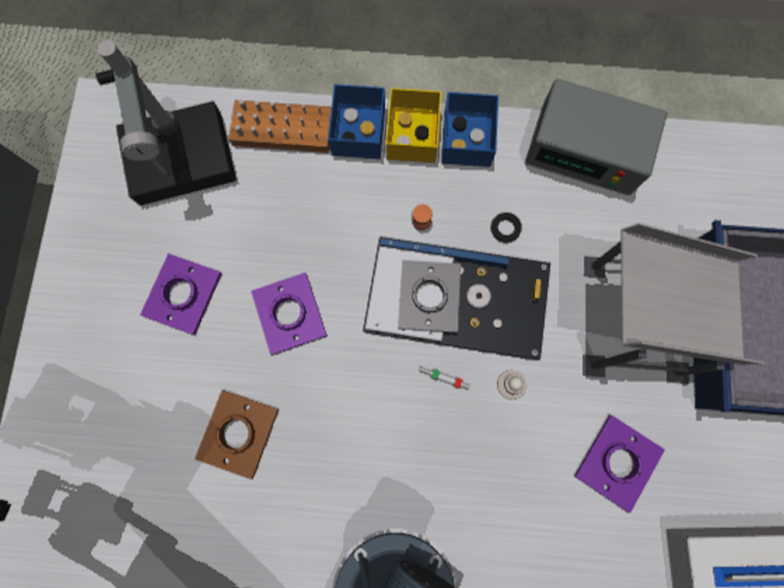

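View pics/side.png

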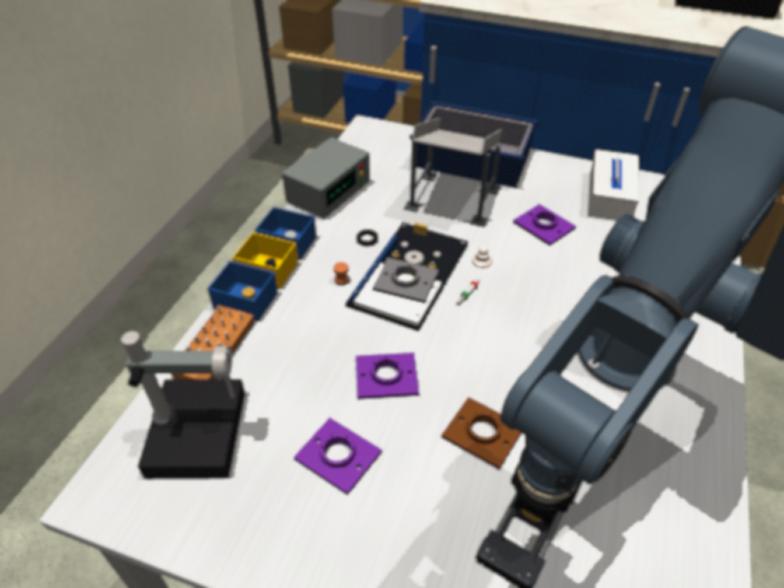

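Flange-shaped things in the top view (pixels in the 784-wide picture): grey at (430,295), purple at (180,292), (289,313) and (620,462), and brown at (236,434). The target is the grey one, which lies on the white ledge with the blue fence at (445,250). I'll move over it and check with a wrist close-up.

Emit:
{"method": "arm_command", "body": {"targets": [[0.28, -0.5, 0.1, 0, 0, 0], [0.55, -1, 0.2, 0, 0, 0], [0.55, -1, 0.2, 0, 0, 0]]}}

```text
clock: 1.48
tcp_pos: [0.2057, 0.4869, 0.2472]
eef_rot: [-3.141, 0.0, 2.915]
force: [-0.2, 0.8, -0.5]
grip_width: 0.087
finger_force: 0.0
```

Emit:
{"method": "arm_command", "body": {"targets": [[0.28, -0.5, 0, 0, 0, 0], [0.55, -1, 0, 0, 0, 0]]}}

```text
clock: 1.72
tcp_pos: [0.2659, 0.3797, 0.2468]
eef_rot: [3.14, 0.001, 2.92]
force: [1.1, -1.0, 0.4]
grip_width: 0.0869
finger_force: 0.0
```

Emit:
{"method": "arm_command", "body": {"targets": [[0.28, -0.5, 0, 0, 0, 0], [0.55, -1, 0, 0, 0, 0]]}}

```text
clock: 1.98
tcp_pos: [0.3266, 0.2696, 0.2469]
eef_rot: [3.14, 0.002, 2.919]
force: [1.1, 0.7, -0.4]
grip_width: 0.0874
finger_force: 0.0
```

Emit:
{"method": "arm_command", "body": {"targets": [[0.28, -0.5, 0, 0, 0, 0], [0.55, -1, 0, 0, 0, 0]]}}

```text
clock: 2.22
tcp_pos: [0.3872, 0.1598, 0.247]
eef_rot: [3.14, 0.002, 2.918]
force: [1.1, 1.0, 0.4]
grip_width: 0.087
finger_force: 0.0
```

Emit:
{"method": "arm_command", "body": {"targets": [[0.28, -0.5, 0, 0, 0, 0.03], [0.55, -1, 0, 0, 0, 0.065], [0.55, -1, 0, 0, 0, 0.065], [0.55, -1, 0, 0, 0, 0.065]]}}

```text
clock: 2.72
tcp_pos: [0.4519, 0.0409, 0.2463]
eef_rot: [3.141, -0.0, 3.046]
force: [-0.8, 1.2, 0.1]
grip_width: 0.0866
finger_force: 0.0
```

Run:
```python
from h import *
s=robot.state();print(s["clock"],s["tcp_pos"],s["eef_rot"],s["joint_pos"],s["force"])
w=optics.capture("wrist");save(w,"w1",s=1.4)
print(w["K"],w["tool_from_camera"])
for l in("nest_seat","pin_near","pin_far","ledge_top","fence_face","flange","hole_near","hole_far"):
    for d in optics.tip_of(l,w)[:2]: print(l,np.round(d["at"],4),round(d["confidence"],2))
```

```text
2.725 [0.45190606 0.04086949 0.24634478] [ 3.14085746e+00 -4.86279487e-04  3.04568853e+00] [-1.57431986e-01  2.63578708e-01  1.81472861e+00  8.05177267e-04
  1.06381604e+00 -1.63271514e+00] [-0.83166358  1.23297958  0.0911102 ]
[[325.1922621    0.         277.10421727]
 [  0.         325.1922621  206.96758041]
 [  0.           0.           1.        ]] [[-1.42332960e-03 -9.56471700e-01 -2.91821625e-01  8.01862956e-02]
 [ 9.99998895e-01 -1.48642108e-03 -5.51134496e-06  6.06458194e-04]
 [-4.28498369e-04 -2.91821310e-01  9.56472759e-01 -1.61636397e-01]
 [ 0.00000000e+00  0.00000000e+00  0.00000000e+00  1.00000000e+00]]
nest_seat [ 0.5317 -0.1171  0.0161] 0.68
nest_seat [0.5366 0.016  0.0277] 0.29
pin_near [ 0.4866 -0.1125  0.0276] 0.61
ledge_top [0.5323 0.016  0.0265] 0.95
flange [0.2529 0.3065 0.0019] 0.89
flange [ 0.5304 -0.0215  0.0257] 0.86
hole_near [ 0.5258  0.2576 -0.0007] 0.92
hole_near [ 0.4761 -0.0244  0.027 ] 0.7
hole_far [ 0.2079 -0.3604 -0.    ] 0.96
hole_far [0.5473 0.4367 0.0006] 0.9
```

View pics/w1.png

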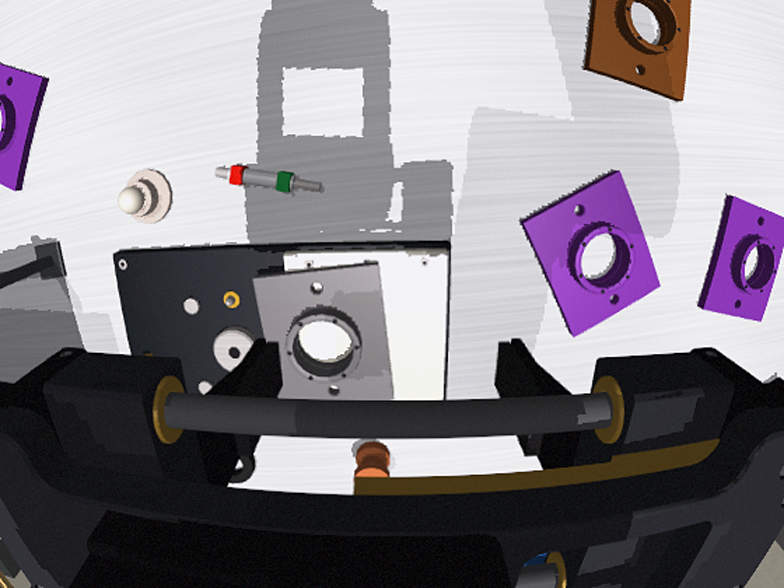

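The wrist view shows the grey flange at (323,340) on the white ledge, with the near hole at (317,287), near pin at (232,299) and boss at (235,345). This is the right part. Next I'll fit the nest and flange poses from these features.

Run:
```python
from h import *
from scipy.optimize import least_squares
from scipy.spatial.transform import Rotation as R
K=optics.capture("wrist");T=K["tool_from_camera"];K=K["K"]
s=robot.state();W=np.eye(4);W[:3,:3]=R.from_euler("xyz",s["eef_rot"]).as_matrix();W[:3,3]=s["tcp_pos"]
C=W@T
def pt(u,v,z):
    q=np.array([u/1.4-K[0,2],v/1.4-K[1,2]])/K[0,0];t=np.hypot(*q)
    d=C[:3,:3]@np.r_[q/t*np.sin(t),np.cos(t)];return (C[:3,3]+d*(z-C[2,3])/d[2])[:2]
def fit(n,rows,extra=[]):
    rows=[(a,pt(u,v,z)) for a,u,v,z in rows]+extra
    A=np.array([r[0] for r in rows])/1000;B=np.array([r[1] for r in rows])
    f=lambda p:(A@np.array([[np.cos(p[2]),np.sin(p[2])],[-np.sin(p[2]),np.cos(p[2])]])+p[:2]-B).ravel()
    r=least_squares(f,[.53,-.1,-.09],loss="soft_l1",f_scale=.002);print(n,r.x.round(4),(r.fun.reshape(-1,2)*1000).round(1).tolist())
    return r.x
net=[((0,0),(.5345,-.1175)),((50,0),(.5872,-.1211)),((-50,0),(.4867,-.1122)),((-14.5,128.75),(.532,.0145)),((66,77.5),(.6065,-.0435))]
n=fit("nest",[((-100,205),449,242,.015),((-100,-130),118,252,.015),((-50,0),232,298,.027),((0,0),235,346,.027)],net)
f=fit("flange",[((-65,-55),253,281,.039),((-65,55),379,262,.039),((-50,0),317,287,.039),((50,0),334,390,.039)],[((0,0),(.530,-.0216)),((-50,0),(.4775,-.0225))])
c,q=np.cos(n[2]),np.sin(n[2]);d=f[:2]-n[:2]
print("rel",np.array([[c,q],[-q,c]])@d,f[2]-n[2])
w=lambda x,y:(n[:2]+np.array([[c,-q],[q,c]])@[x,y]).round(4)
print(s["clock"], "start near push",w(-.105,.095),"+y push start",w(-.003,.170),"end",w(-.003,.0645))
```

```text
nest [ 0.5349 -0.115  -0.0851] [[0.4, 1.5], [-2.2, -9.4], [3.1, -6.4], [5.3, -3.4], [0.4, 2.5], [-2.5, 1.9], [-1.7, 1.5], [-0.6, 0.1], [0.7, 0.2]]
flange [ 0.5271 -0.0206  0.0253] [[-1.4, -0.4], [1.6, -1.2], [1.4, -0.9], [0.9, 0.7], [-2.9, 1.0], [-0.4, 0.7]]
rel [-0.01579201  0.09337473] 0.11038886938295218
3.225 start near push [ 0.4383 -0.0114] +y push start [0.5463 0.0547] end [ 0.5374 -0.0504]
```

Emit:
{"method": "arm_command", "body": {"targets": [[-0.11, -0.43, -0.4, 0, 0, 0.004], [-0.11, -0.43, -0.9, 0, 0, 0.004], [-0.11, -0.43, -0.9, 0, 0, 0.004]], "jaw": 0.3}}

```text
clock: 3.6
tcp_pos: [0.4351, -0.0102, 0.1354]
eef_rot: [3.139, -0.011, 3.054]
force: [-0.7, -0.1, -0.1]
grip_width: 0.0655
finger_force: 0.0
```

Emit:
{"method": "arm_command", "body": {"targets": [[0, 0, -0.3, 0, 0, 0], [0, 0, -0.6, 0, 0, 0], [0, 0, -0.75, 0, 0, 0], [0, 0, -0.87, 0, 0, 0], [0, 0, -0.87, 0, 0, 0]]}}

```text
clock: 4.22
tcp_pos: [0.4397, -0.0105, 0.0351]
eef_rot: [-3.141, 0.002, 3.057]
force: [0.4, 0.0, 0.5]
grip_width: 0.0612
finger_force: 0.0
```

Run:
```python
from h import *
w=optics.capture("wrist");save(w,"w2",s=1.4)
s=robot.state();print(s["clock"],s["tcp_pos"],s["eef_rot"],s["force"])
```

```text
4.275 [ 0.43984162 -0.01055926  0.03544289] [-3.14113875e+00  2.51967318e-03  3.05664155e+00] [0.0124007  0.37751511 0.0156773 ]
```

View pics/w2.png

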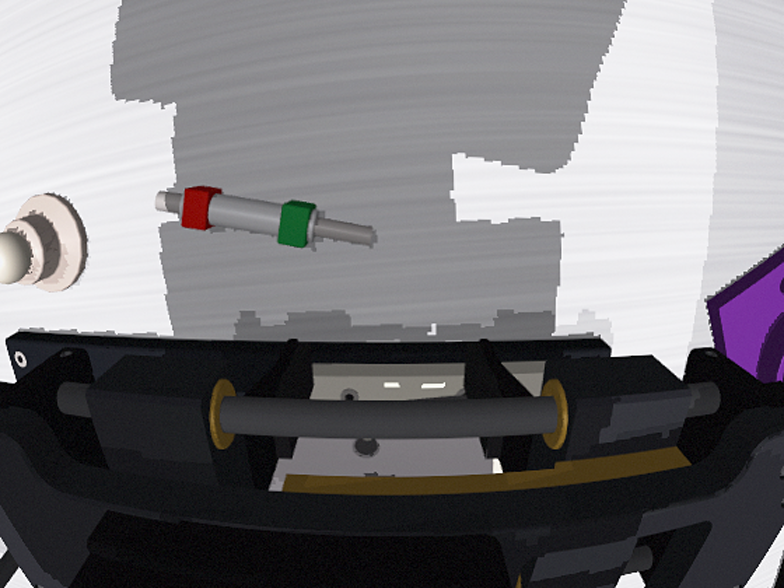

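The fingers straddle the near side of the flange at ledge height, around (290,400) and (490,400), with nothing trapped. I'll push slowly towards the fence.

Emit:
{"method": "arm_command", "body": {"targets": [[0.04, -0.003, -0.03, 0, 0, 0], [0.07, -0.006, -0.03, 0, 0, 0], [0.095, -0.008, -0.03, 0, 0, 0], [0.12, -0.01, -0.03, 0, 0, 0], [0.14, -0.012, -0.03, 0, 0, 0], [0.16, -0.014, -0.03, 0, 0, 0], [0.18, -0.016, -0.03, 0, 0, 0], [0.195, -0.017, -0.03, 0, 0, 0]]}}

```text
clock: 5.28
tcp_pos: [0.462, -0.0128, 0.0305]
eef_rot: [-3.142, 0.0, 3.056]
force: [-1.9, 0.3, -0.0]
grip_width: 0.0605
finger_force: 0.9
```

Run:
```python
from h import *
t=optics.capture("top");save(t,"t2",(230,150,430,290),3.5)
s=robot.state();print(s["clock"],s["tcp_pos"],s["eef_rot"],s["force"],s["moment"])
for l in("flange","hole_near","hole_far"):
    for d in optics.tip_of(l,t): 
        if .4<d["at"][0]<.62 and abs(d["at"][1])<.15: print(l,np.round(d["at"],4),round(d["confidence"],2))
```

```text
5.325 [ 0.46239848 -0.01283542  0.03053479] [-3.14145433e+00  7.83201282e-04  3.05572386e+00] [-1.10424898  0.4895272   1.33271455] [0.12396906 0.18309906 0.04629317]
```

View pics/t2.png

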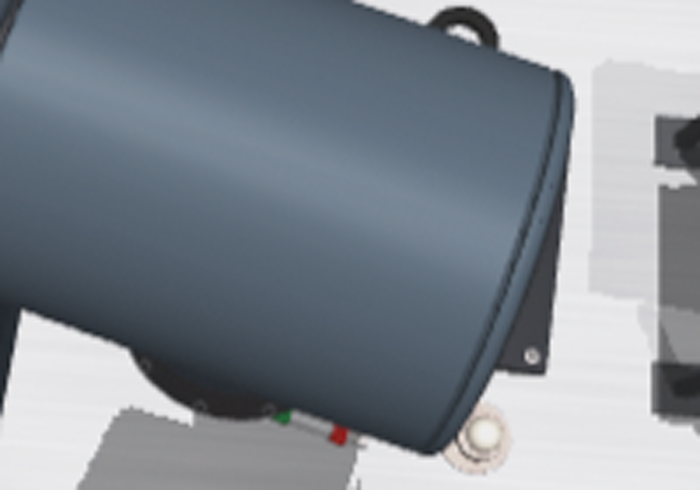

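The arm hides the flange in this top view. The force of about 1.5 N means it is sliding, so I'll continue to the fence and watch the force.

Emit:
{"method": "arm_command", "body": {"targets": [[0.01, -0.001, 0.01, 0, 0, 0], [0.02, -0.002, 0.01, 0, 0, 0], [0.03, -0.003, 0.01, 0, 0, 0], [0.04, -0.004, 0.01, 0, 0, 0], [0.045, -0.004, 0.01, 0, 0, 0], [0.05, -0.004, 0.01, 0, 0, 0]]}}

```text
clock: 6.22
tcp_pos: [0.4678, -0.0132, 0.0318]
eef_rot: [3.142, -0.0, 3.056]
force: [-2.0, -0.8, 1.1]
grip_width: 0.0604
finger_force: 0.9
```

Emit:
{"method": "arm_command", "body": {"targets": [[0.008, -0.001, 0, 0, 0, 0], [0.016, -0.001, 0, 0, 0, 0]]}}

```text
clock: 6.48
tcp_pos: [0.4689, -0.0132, 0.0317]
eef_rot: [3.142, -0.002, 3.056]
force: [-3.0, -0.9, 2.0]
grip_width: 0.0608
finger_force: 2.0
```

Emit:
{"method": "arm_command", "body": {"targets": [[0.008, -0.001, 0, 0, 0, 0], [0.016, -0.001, 0, 0, 0, 0], [0.016, -0.001, 0, 0, 0, 0]]}}

```text
clock: 6.85
tcp_pos: [0.469, -0.0131, 0.0316]
eef_rot: [3.141, -0.005, 3.056]
force: [-5.7, -1.3, 4.8]
grip_width: 0.0607
finger_force: 3.1
```

Emit:
{"method": "arm_command", "body": {"targets": [[0.008, -0.001, 0, 0, 0, 0], [0.016, -0.001, 0, 0, 0, 0], [0.016, -0.001, 0, 0, 0, 0]]}}

```text
clock: 7.22
tcp_pos: [0.4691, -0.013, 0.0315]
eef_rot: [3.141, -0.009, 3.056]
force: [-8.4, -2.9, 5.3]
grip_width: 0.0607
finger_force: 4.3
```

The flange is against the fence at 8 N, with the finger position consistent with the fence. I'll back off, lift clear, turn a quarter and go to the +y side.

Emit:
{"method": "arm_command", "body": {"targets": [[-0.1, 0.01, 0, 0, 0, 0], [-0.12, 0.01, 0.3, 0, 0, 0], [-0.05, 0.1, 0.75, 0, 0, -0.09], [0.1, 0.3, 0.75, 0, 0, -0.18], [0.3, 0.5, 0.75, 0, 0, -0.27], [0.5, 0.6, 0.75, 0, 0, -0.36], [0.64, 0.6, 0.75, 0, 0, -0.45], [0.64, 0.6, 0.75, 0, 0, -0.54]], "jaw": 0.1}}

```text
clock: 8.22
tcp_pos: [0.5537, 0.0586, 0.1221]
eef_rot: [3.136, 0.003, 1.97]
force: [-0.9, 0.9, -0.1]
grip_width: 0.0784
finger_force: 0.0
```

Emit:
{"method": "arm_command", "body": {"targets": [[0, 0, 0, 0, 0, -0.09], [0, 0, 0, 0, 0, -0.18], [0, 0, 0, 0, 0, -0.245], [0, 0, 0, 0, 0, -0.245], [0, 0, 0, 0, 0, -0.245]]}}

```text
clock: 8.85
tcp_pos: [0.5509, 0.0585, 0.1219]
eef_rot: [3.14, -0.0, 1.488]
force: [0.6, 0.5, 1.0]
grip_width: 0.0783
finger_force: 0.0
```

Run:
```python
from h import *
s=robot.state();print(s["clock"],s["tcp_pos"],s["eef_rot"],s["force"],s["grip_width"])
w=optics.capture("wrist");save(w,"w3",s=1.4)
for l in("flange","hole_near","hole_far","nest_seat","pin_near","pin_far","fence_face","ledge_top"):
    for d in optics.tip_of(l,w): 
        if .4<d["at"][0]<.65 and abs(d["at"][1])<.15: print(l,np.round(d["at"],4),round(d["confidence"],2))
```

```text
8.85 [0.55089219 0.05846    0.12185294] [ 3.14012769e+00 -1.02332286e-04  1.48760484e+00] [0.60063176 0.52872983 0.98038422] 0.07834902452707004
hole_near [ 0.4923 -0.0262  0.0205] 0.57
hole_far [ 0.5939 -0.0363  0.0268] 0.95
pin_near [ 0.4844 -0.1097  0.0237] 0.81
fence_face [ 0.6075 -0.0463  0.0402] 0.81
ledge_top [0.5347 0.0178 0.0276] 0.7
```

View pics/w3.png

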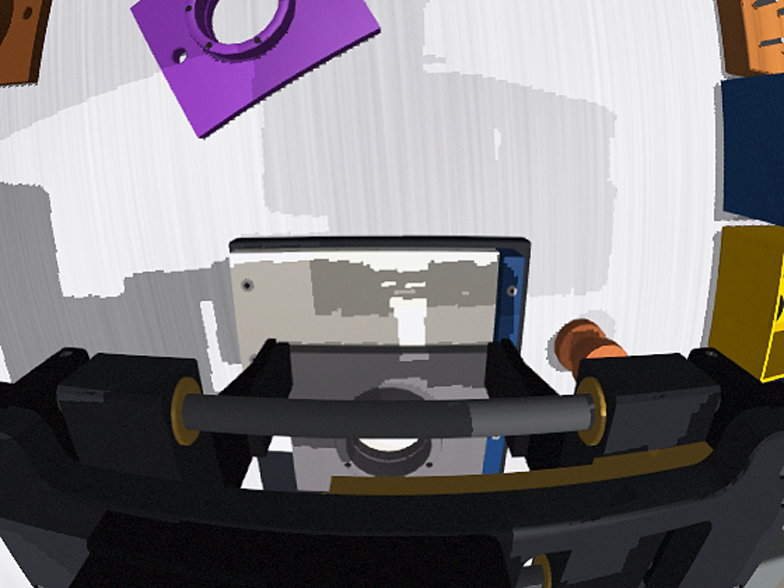

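The flange lies squarely along the blue fence: its +y edge is at (390,347) and the fence is at x≈500 px. The fingers are behind it and clear of the fence. I'll descend onto the ledge behind the edge.

Emit:
{"method": "arm_command", "body": {"targets": [[-0.02, 0, -0.25, 0, 0, 0], [-0.02, 0, -0.5, 0, 0, 0], [-0.02, 0, -0.65, 0, 0, 0], [-0.02, 0, -0.74, 0, 0, 0], [-0.02, 0, -0.74, 0, 0, 0]]}}

```text
clock: 9.93
tcp_pos: [0.5476, 0.0585, 0.0324]
eef_rot: [-3.14, -0.0, 1.486]
force: [0.2, 0.4, 0.4]
grip_width: 0.0783
finger_force: 0.0
```

Emit:
{"method": "arm_command", "body": {"targets": [[-0.007, -0.08, 0, 0, 0, 0], [-0.014, -0.16, -0.01, 0, 0, 0], [-0.017, -0.2, -0.01, 0, 0, 0], [-0.02, -0.23, -0.01, 0, 0, 0], [-0.022, -0.26, -0.01, 0, 0, 0], [-0.024, -0.28, -0.01, 0, 0, 0], [-0.026, -0.3, -0.01, 0, 0, 0], [-0.028, -0.32, -0.01, 0, 0, 0]]}}

```text
clock: 10.92
tcp_pos: [0.5445, 0.0201, 0.0317]
eef_rot: [-3.142, -0.0, 1.486]
force: [0.0, 1.6, 1.2]
grip_width: 0.0785
finger_force: 1.2
```

Emit:
{"method": "arm_command", "body": {"targets": [[-0.003, -0.035, 0, 0, 0, 0], [-0.006, -0.07, 0, 0, 0, 0], [-0.009, -0.105, 0, 0, 0, 0], [-0.012, -0.14, 0, 0, 0, 0], [-0.015, -0.175, 0, 0, 0, 0], [-0.018, -0.21, 0, 0, 0, 0], [-0.021, -0.245, 0, 0, 0, 0], [-0.023, -0.27, 0, 0, 0, 0]]}}

```text
clock: 11.92
tcp_pos: [0.5417, -0.0126, 0.0317]
eef_rot: [-3.141, -0.0, 1.486]
force: [0.2, 2.0, 1.7]
grip_width: 0.0781
finger_force: 1.2
```

Emit:
{"method": "arm_command", "body": {"targets": [[-0.002, -0.025, 0, 0, 0, 0], [-0.004, -0.05, 0, 0, 0, 0], [-0.006, -0.075, 0, 0, 0, 0], [-0.008, -0.1, 0, 0, 0, 0], [-0.01, -0.125, 0, 0, 0, 0], [-0.012, -0.15, 0, 0, 0, 0], [-0.014, -0.17, 0, 0, 0, 0], [-0.015, -0.18, 0, 0, 0, 0]]}}

```text
clock: 12.92
tcp_pos: [0.54, -0.0341, 0.0317]
eef_rot: [-3.142, 0.0, 1.486]
force: [1.7, 2.5, 1.0]
grip_width: 0.0785
finger_force: 1.1
```

Run:
```python
from h import *
s=robot.state();print(s["clock"],s["tcp_pos"],s["eef_rot"],s["force"],s["moment"])
for c in("wrist","side"):
  w=optics.capture(c)
  for l in("flange","hole_near","hole_far","nest_seat","fence_face","pin_near"):
    for d in optics.tip_of(l,w): 
        if .4<d["at"][0]<.65 and abs(d["at"][1])<.15: print(c,l,np.round(d["at"],4),round(d["confidence"],2))
  save(w,"x_"+c,(200,130,400,260) if c=="side" else None,4 if c=="side" else 1.4)
```

```text
12.925 [ 0.5399917  -0.03411307  0.03173534] [-3.14154003e+00  2.22649476e-05  1.48568451e+00] [1.73481162 2.53884172 1.04241555] [0.27975278 0.01943478 0.004911  ]
wrist flange [ 0.538  -0.1011  0.0272] 0.85
wrist hole_near [ 0.4862 -0.0965  0.0286] 0.89
wrist hole_far [ 0.588  -0.1087  0.0234] 0.81
wrist fence_face [ 0.6118 -0.0458  0.0374] 0.62
wrist fence_face [ 0.5922 -0.1081  0.0258] 0.45
side flange [ 0.5385 -0.0991  0.0268] 0.65
side flange [0.5342 0.0116 0.0254] 0.64
side hole_near [ 0.489  -0.0949  0.0253] 0.81
side hole_far [ 0.5825 -0.108   0.0279] 0.53
side nest_seat [ 0.5402 -0.1173  0.0201] 0.81
side fence_face [ 0.605  -0.0432  0.0396] 0.76
side fence_face [ 0.54   -0.1162  0.0201] 0.7
side pin_near [ 0.4863 -0.1081  0.0299] 0.83
```

View pics/x_side.png

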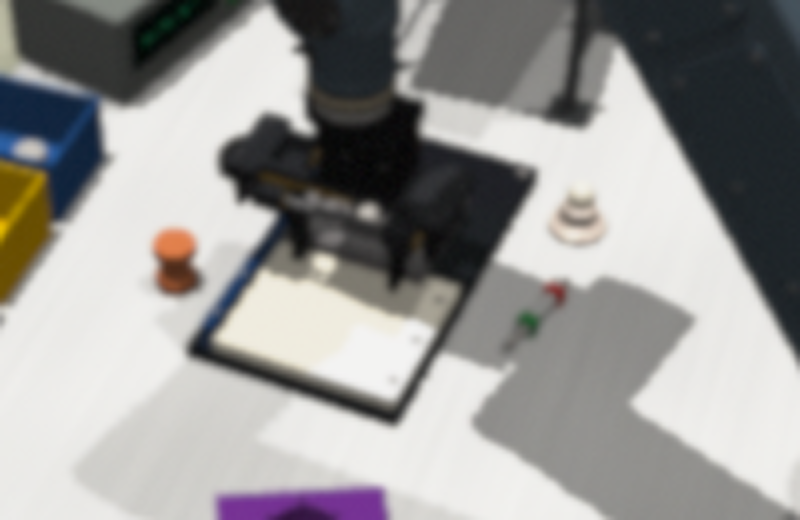

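The side view shows the flange under the fingers, leaving the ledge. About 16 mm remain, so I'll continue more slowly with the tips 1 mm lower.

Emit:
{"method": "arm_command", "body": {"targets": [[-0.001, -0.015, -0.01, 0, 0, 0], [-0.002, -0.03, -0.012, 0, 0, 0], [-0.003, -0.045, -0.012, 0, 0, 0], [-0.005, -0.06, -0.012, 0, 0, 0], [-0.006, -0.073, -0.012, 0, 0, 0], [-0.007, -0.085, -0.012, 0, 0, 0], [-0.008, -0.095, -0.012, 0, 0, 0], [-0.008, -0.1, -0.012, 0, 0, 0]]}}

```text
clock: 14.62
tcp_pos: [0.5392, -0.0464, 0.0303]
eef_rot: [3.141, 0.001, 1.486]
force: [-0.6, 0.4, -0.6]
grip_width: 0.0784
finger_force: 0.0
```

Emit:
{"method": "arm_command", "body": {"targets": [[0, -0.004, 0, 0, 0, 0], [-0.001, -0.008, 0, 0, 0, 0], [-0.001, -0.012, 0, 0, 0, 0], [-0.001, -0.016, 0, 0, 0, 0]]}}

```text
clock: 15.12
tcp_pos: [0.539, -0.0479, 0.0303]
eef_rot: [-3.142, 0.0, 1.486]
force: [-0.9, -0.4, 1.2]
grip_width: 0.0783
finger_force: 0.0
```

The push force vanished about 3 mm before the computed home, which fits the holes dropping on and being drawn in. I'll back off, lift and look.

Emit:
{"method": "arm_command", "body": {"targets": [[0.015, 0.17, 0, 0, 0, 0], [0.02, 0.25, 0.2, 0, 0, 0], [0.05, 0.6, 0.7, 0, 0, 0], [0.05, 0.9, 1, 0, 0, 0], [0.05, 1, 1, 0, 0, 0], [0.05, 1, 1, 0, 0, 0]]}}

```text
clock: 15.88
tcp_pos: [0.5442, 0.0727, 0.1499]
eef_rot: [-3.141, 0.0, 1.488]
force: [0.6, -0.2, -0.1]
grip_width: 0.078
finger_force: 0.0
```

Emit:
{"method": "arm_command", "body": {"targets": [[-0.3, 0.4, 0.2, 0, 0, 0], [-0.6, 0.8, 0.3, 0, 0, 0], [-0.8, 1, 0.3, 0, 0, 0], [-0.8, 1, 0.3, 0, 0, 0]]}}

```text
clock: 16.38
tcp_pos: [0.4459, 0.1921, 0.1847]
eef_rot: [-3.136, 0.002, 1.488]
force: [1.4, 0.2, -1.0]
grip_width: 0.0783
finger_force: 0.0
```

Run:
```python
from h import *
s=robot.state();print(s["clock"],s["tcp_pos"],s["force"])
P={}
for c in("top","side","wrist"):
  w=P[c]=optics.capture(c)
  for l in("flange","hole_near","hole_far","nest_seat","fence_face","pin_near","gauge_block","ledge_top"):
    for d in optics.tip_of(l,w): 
        if .4<d["at"][0]<.65 and -.3<d["at"][1]<.15: print(c,l,np.round(d["at"],4),round(d["confidence"],2))
r=lambda c,b,k:cv2.resize(P[c]["image"][b[1]:b[3],b[0]:b[2],::-1],(400*k//1,300*k),interpolation=cv2.INTER_CUBIC)
cv2.imwrite("pics/fin.png",np.vstack([r("top",(290,165,390,240),1),r("side",(235,140,335,215),1)]))
```

```text
16.375 [0.44592601 0.192133   0.18470938] [ 1.40710282  0.15197776 -1.02764362]
top hole_near [ 0.4862 -0.109   0.0201] 0.66
top hole_far [ 0.5848 -0.1208  0.0171] 0.83
top nest_seat [ 0.5344 -0.1159  0.0205] 0.76
top fence_face [ 0.6025 -0.0466  0.0366] 0.8
top pin_near [ 0.4877 -0.1145  0.0257] 0.65
top gauge_block [ 0.5518 -0.2224  0.0147] 0.57
top ledge_top [0.5319 0.0177 0.0247] 0.95
side fence_face [ 0.606  -0.0434  0.0404] 0.61
side pin_near [ 0.4848 -0.1079  0.0309] 0.6
side ledge_top [0.5322 0.0151 0.0253] 0.74
side ledge_top [ 0.4847 -0.1126  0.0205] 0.22
wrist ledge_top [0.5333 0.0174 0.0283] 0.64
```

View pics/fin.png

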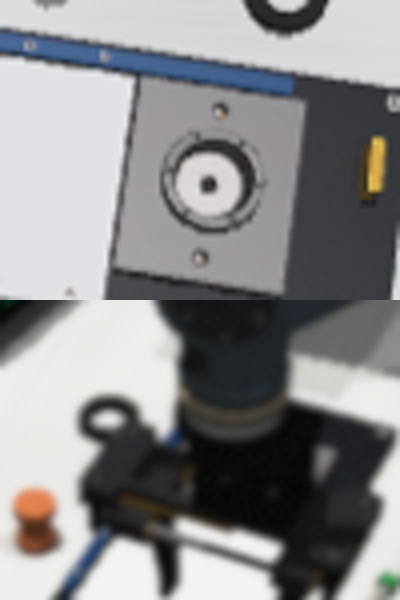

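The top view shows the boss centred in the bore at (208,185) and both holes filled by pins at (220,110) and (200,257). I'll clear the side view and confirm it lies flat.

Emit:
{"method": "arm_command", "body": {"targets": [[-0.2, 0.4, 0.3, 0, 0, 0], [-0.4, 0.8, 0.5, 0, 0, 0], [-0.4, 1, 0.5, 0, 0, 0], [-0.4, 1, 0.5, 0, 0, 0]]}}

```text
clock: 18.23
tcp_pos: [0.4007, 0.3135, 0.2467]
eef_rot: [3.14, -0.001, 1.489]
force: [-0.3, -0.2, -0.9]
grip_width: 0.0786
finger_force: 0.0
```

Run:
```python
from h import *
w=optics.capture("side");save(w,"fin2",(235,140,335,225),7)
for l in("flange","hole_near","hole_far","gauge_block"):
    for d in optics.tip_of(l,w):
        if .4<d["at"][0]<.65 and -.3<d["at"][1]<.15: print(l,np.round(d["at"],4),round(d["confidence"],2))
# predicted pixels of flange top corners, seated (z 32) / riding (z 39)
y=-.087;c,s=np.cos(y),np.sin(y)
for z in(.032,.039): print(z,[((proj(w,[.5349+c*a-s*b,-.116+s*a+c*b,z])-[235,140])*7).round().tolist() for a,b in((-.065,.055),(.065,.055),(.065,-.055),(-.065,-.055))])
```

```text
hole_near [ 0.4879 -0.1149  0.0184] 0.45
hole_far [ 0.5831 -0.1221  0.0212] 0.6
gauge_block [ 0.4856 -0.1123  0.0169] 0.18
0.032 [[501.0, 399.0], [258.0, 322.0], [350.0, 192.0], [584.0, 262.0]]
0.039 [[502.0, 388.0], [258.0, 312.0], [350.0, 181.0], [585.0, 252.0]]
```

View pics/fin2.png

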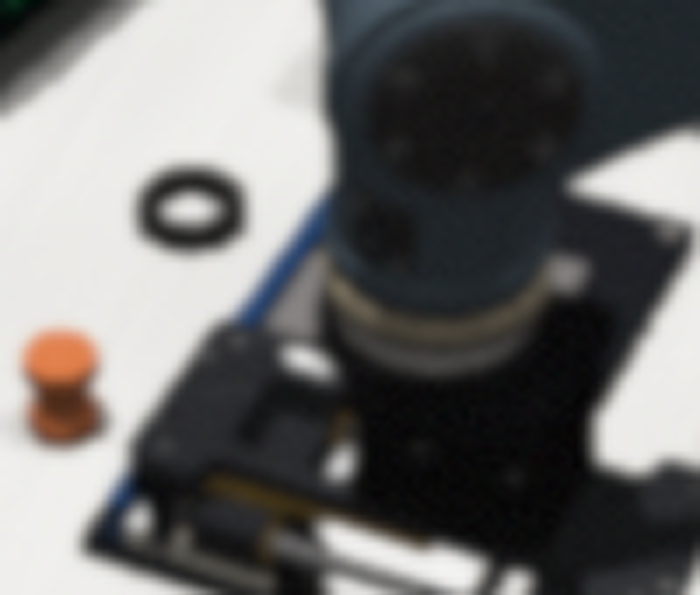

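Emit:
{"method": "arm_command", "body": {"targets": [[-0.4, 0.5, 0, 0, 0, 0], [-0.8, 0.9, 0, 0, 0, 0], [-1, 1, 0, 0, 0, 0], [-1, 1, 0, 0, 0, 0]]}}

```text
clock: 18.98
tcp_pos: [0.2787, 0.4325, 0.2459]
eef_rot: [-3.14, 0.001, 1.489]
force: [0.9, 0.1, 0.4]
grip_width: 0.0785
finger_force: 0.0
```

Emit:
{"method": "arm_command", "body": {"targets": [[-0.4, 0.5, 0, 0, 0, 0], [-0.8, 1, 0, 0, 0, 0], [-0.8, 1, 0, 0, 0, 0], [-0.8, 1, 0, 0, 0, 0]]}}

```text
clock: 19.48
tcp_pos: [0.1853, 0.5527, 0.2459]
eef_rot: [3.141, 0.0, 1.487]
force: [0.6, -0.9, -0.1]
grip_width: 0.0785
finger_force: 0.0
```

Run:
```python
from h import *
w=optics.capture("side");save(w,"fin3",(235,140,335,225),7)
for l in("flange","hole_near","hole_far","gauge_block"):
    for d in optics.tip_of(l,w):
        if .4<d["at"][0]<.65 and -.3<d["at"][1]<.15: print(l,np.round(d["at"],4),round(d["confidence"],2))
```

```text
flange [ 0.5359 -0.1127  0.0182] 0.91
hole_near [ 0.4847 -0.111   0.0174] 0.92
hole_far [ 0.5863 -0.125   0.0198] 0.78
gauge_block [ 0.5548 -0.2188  0.0118] 0.56
```

View pics/fin3.png

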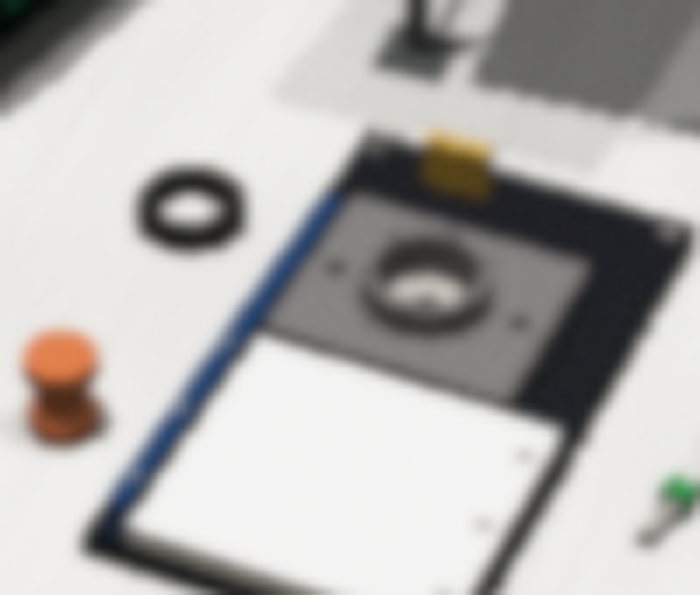

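The side view shows the flange's top corners at about (510,398), (265,328), (350,192) and (590,262). These match the seated prediction (z 32 mm) at all four corners, so it lies flat. The bystanders stand undisturbed.

```bash
python3 -c "
from h import *
print(robot.sign_off())"
```

```text
the job is handed in; nothing more can be done
None
```

The grey flange was slid along the fence onto both locating pins and looks flat on the rest pads in the last side view; the hand is clear, nothing else appears disturbed, and I handed the job in at about 19.5 s of the 53 s allowed.

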